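Gauge a test plate at its scribed spot

ROBOT

A 6-joint arm with a two-finger parallel gripper is mounted at the origin on a cart in front of the work surface, level with it; the furniture and walls round the work are solid. World frame = base frame: x ahead of the robot, y to its left, z up, the work surface at z = 0. Lengths are in m, angles in degrees, forces in N, time in s.
With the tool pointing down it reaches from about 0.425 to 0.95 m from the base axis. Payload 14.7 kg.
Tool frame: the origin (TCP) lies at the very end of the fingers, on their centre line; the grasp point (between the pads) lies robot.grasp_offset behind it (robot.grasp_offset is the distance from the TCP to the grasp point, in m); z points along the fingers, y is the direction in which the jaws open and shut (so a half turn about z gives the same grasp; the last joint's range is limited). The gripper opens to 85 mm and grips with 20 to 120 N. Pads are 22 mm wide; open, the fingers measure 114 mm over their backs; the gripper's body (76 mm by 85 mm) begins 54 mm behind the grasp point. The pads swing forward as they close: fully open they stand 13 mm farther back than shut.
Start: joints at [69.122, 27.513, 91.461, -0, 61.026, -2.67], TCP at [0.203, 0.617, 0.196] pointing down, gripper open.
Joint ranges: [-157.49, 157.49], [-46.99, 117.5], [13.45, 153.17], [-89.5, 269.5], [5.16, 153.95], [-167.48, 167.48]. Speed limits (degrees/s): [108.29, 108.29, 136.94, 172.46, 172.46, 172.46].

INTERFACE

Orientations are given as [roll, pitch, yaw] about the fixed x, y, z axes, in that order (R = Rz(yaw) Ry(pitch) Rx(roll)).
In Python, from workcell import robot gives the robot as it stands.
- The arm moves only by the shell command python3 -m creep 'ROWS' [FORCE]. ROWS is JSON, a list that holds one entry, the list of rows, each a list of 7 numbers: the turn, a rotation vector about the world's x, y, z in degrees, then the shift along the world's x, y, z in mm, then the opening, from -1 (shut) to 1 (fully open), so that 0 is half open. In form: [[[wx, wy, wz, x, y, z, fingers], ...]]. A call has 1 to 20 rows; each row is the pose to reach, as a shift and turn from the pose commanded when the call began; what a row does not reach only later rows make up. A row lasts 1/12 s, in which the tool goes at most 41.7 mm and 7.16 degrees, less where a joint would pass 70% of its speed; a pose out of reach is approached as far as the arm can. A call with a gripper value outside its range is refused whole. The fingers move at their own pace and stop on an object; FORCE is the grip in N (left out, the last holds). Time passes only in rows, so rows that repeat a pose let the fingers close. It gives the time, the measured TCP pose, the force and the opening at its end, in the units of the state.
- robot.observe(): the state, without advancing time (a new reading comes with each control period).
- robot.read_camera(name): name is "scene" or "side" or "wrist"; returns a dict with "img" (420x560x3 uint8, red, green, blue), "range_z" (420x560 float32, m along the optical axis (not along the pixel's ray), 0 where there is no reading), "fx", "fy", "cx", "cy" (pixels), "rvec" (rotation vector, rad) and "tvec" (3), from world to camera coordinates, as OpenCV has them; the wrist camera has in their place "T_tool_cam" (4x4, takes a point from camera to tool coordinates, whose origin is the TCP and whose axes are the flange's). Camera axes: x right, y down, z forward; pixel columns grow to the right and rows downward; lengths in m; the calibration is good to about 2 mm. A picture is of the moment at which its call begins: read the wrist's pose just before it.
- robot.hand_in(): hands the job in, once; it reports no verdict.
Trained networks look in a picture, given as the dict that the camera call returned (one of the last four; its "shot" number tells which), for a name from the list of things; names that differ only in an ending like _2 or _b are one class to them, and where a whole thing is asked for, a point or a joint stands for the part that bears it (a point fixed in the world has none). Each returns a list of dicts, best first, with "score" (0 to 1); they miss things now and then, are a little off and sometimes report something else, mostly with a low value. They report only what shows in the picture. A call takes as long as a camera call. They do not tell look-alikes from the thing itself.
- robot.look_for(picture, target): "bbox" ([centre column, centre row, width, height] in pixels, round what is visible of it).
The state is a dict: "time": time; "joints": joint angles; "qvel": joint speeds; "effort": joint torques, N m; "position": TCP position; "eef_rot": TCP orientation; "contact_force": force on the tool from outside, world axes, zero at the start; "ft_torque": the same for the moment, N m; "width": finger opening in m.
Only numpy, scipy, OpenCV 4.12 (cv2) and the standard library are available. Lean on these libraries where they do the work, as an engineer would, in place of code of your own. Each camera call takes 0.05 s, during which the arm holds its last target. There are 200 camera calls.

TASK

Slide the brass test plate by its grip block, keeping it flat on the gauge's base, until the scribed circle lies under the raised spindle, so that the spindle's tip will land wholly inside the circle. Then turn the knurled ratchet knob on top of the gauge clockwise until the spindle is down on the plate and the knob slips and clicks, and stop: at least two clicks, but less than half a turn of slipping. Let go of everything, leaving the spindle pressed on the spot, and leave the dish, the loupe and the tweezers alone.

Things in the scene. Friction and masses are not known exactly. Their poses are not given: they have to be found in the camera images.
- gauge: bench thickness gauge, fixed: steel base plate 225 (x) x 130 (y) x 10 mm high, with a grey column at its far end (+x) and a grey arm from the column over the base, underside 65 mm and top 95 mm above the table; a guide bush of 20 mm diameter hangs under the arm to 53 mm. Origin on the table on the spindle's axis; the base runs from 130 mm in front (-x) of the axis to 95 mm behind it, the column from 52 to 92 mm behind it. z up.
- spindle: upright steel spindle of the gauge, 10 mm diameter with a flat tip of 6 mm diameter, sticking down out of the arm's guide; moves only straight up and down. Origin at the centre of its tip's lower face.
- spindle_tip (a point): centre of the lower face of the spindle's 6 mm tip. At the start it is about 4 to 8 mm above the plate's top face level (18 mm above the table).
- thimble (a joint): angle of the aluminium thimble (a flange of 44 mm diameter with one pointer tooth, 95 to 104 mm above the table, and on it a neck of 18 mm diameter up to 117 mm, on the spindle's axis above the arm), rad, growing clockwise seen from above; 0 to 5.7. Each rad clockwise lowers the spindle 3.5 mm (tip height above the table = 30 mm - 3.5 mm per rad). It stays where it is left (friction 0.06 N m) and stops when the spindle presses on the plate.
- ratchet (a joint): angle by which the knurled knob has slipped on the thimble, rad, growing clockwise from above, 0 at the start. Below about 0.1 N m the knob carries the thimble round with it and this stays 0; when the thimble is stopped the knob slips at about 0.1 N m, with 12 clicks (faint torque pulses) a turn, 0.52 rad each. A line on the knob's top and the thimble's tooth point the same way until it slips.
- knob_grip (a point): grip centre of the ratchet knob: dark knurled upright cylinder of 24 mm diameter and 26 mm height, on the spindle's axis above the thimble; this point is on its axis at mid height, 130 mm above the table (knob from 117 to 143 mm). It does not move up or down as it turns. x axis turns with the knob.
- plate: loose dull brass test plate, 150 x 44 x 8 mm, 0.35 kg, lying flat on the gauge's base, with a dark steel grip block on top near its robot-side end (-x). Origin on its underside below the scribed spot; the plate runs from 125 mm in -x to 25 mm in +x of it. z up.
- plate_spot (a point): centre of the scribed circle (14 mm diameter, with a cross of scribed lines through it that run over to the plate's edges) on the plate's top face, 8 mm above its underside.
- plate_grip (a point): centre of the grip block: 30 mm along the plate (x), 20 mm across it (y, grip here), 28 mm high, rising from the plate's top face at 8 to 36 mm above the plate's underside; this point is 105 mm from the spot in the plate's -x, at mid height.
- petri_dish: bystander: shallow round dish, 45 mm diameter, 10 mm high, on the table to the left; origin at the centre of its underside.
- loupe: bystander: folding loupe, 42 x 62 x 17 mm, on the table to the right; origin at the centre of its underside.
- tweezers: bystander: steel tweezers, 135 x 14 x 8 mm, on the table to the right; origin at the centre of its underside.
There are look-alikes about, which are no part of the job. What is meant by the plate is not blue, and is the larger of those in its own colour.

How it is judged (in metres and radians):
On the way, in this order (a step that is already met when the one before it is completed fails the run):
1. the scribed spot is under the raised spindle tip, within 4 mm, the plate flat on the base (horizontal distance between plate_spot and spindle_tip below 0.004 m and z of plate in the frame of gauge below 0.0125 m and contact force between spindle and plate below 0.5 N), for 0.2 s.
2. the spindle presses on the plate and the ratchet knob has slipped at least one click and a half (contact force between spindle and plate above 1.5 N and value of joint ratchet above 0.75 rad and horizontal distance between plate_spot and spindle_tip below 0.005 m), for 0.2 s.
At the end, for the whole second after the job is handed in: the plate lies flat and still on the gauge's base with the scribed spot within 5 mm (horizontally) of the spindle tip's centre; the spindle presses on it with over 1.5 N; the ratchet knob has slipped between 0.75 and 3.3 rad clockwise (all of step 2 and value of joint ratchet below 3.3 rad and angle between plate's own z axis and vertical below 0.05 rad and z of plate in the frame of gauge below 0.0125 m and linear speed of plate below 0.01 m/s); the robot touches nothing.
It fails at once if the ratchet knob slips on for more than half a turn (3.3 rad) (value of joint ratchet above 3.3 rad).
It fails at once if the plate is lifted more than 8 mm off the base (z of plate in the frame of gauge above 0.018 m).
It fails at once if the dish, the loupe or the tweezers is moved more than 15 mm (distance of any of petri_dish, loupe, tweezers from where it was at the start of the episode above 0.015 m).
It also fails if it takes over 70 s, if anything falls off the work surface, if the arm or the gripper's body presses on something with over 40 N, if the wrist force passes 120 N, or if a joint passes its speed limit or range.

## Working session

There is one attempt and no reset: what is moved stays moved. The work goes in short steps, Python scripts to look and compute and a shell command to move; the robot and the scene stay as the last step left them, time stands still between calls to the robot, and variables do not carry over. Pictures are saved under pics/ and viewed, about 8 in all and at most 12, crops included, and the job is handed in when it is done.

```bash
mkdir -p pics; ls; cat > h.py <<'E'
import numpy as np,cv2
from workcell import robot
from scipy.spatial.transform import Rotation as R
def cam(name):
    s=robot.observe(); p=robot.read_camera(name)
    if name=="wrist":
        T=np.eye(4);T[:3,:3]=R.from_euler('xyz',s['eef_rot'],degrees=True).as_matrix();T[:3,3]=s['position']
        M=T@p['T_tool_cam']
    else:
        M=np.eye(4);M[:3,:3]=cv2.Rodrigues(np.array(p['rvec'],float))[0];M[:3,3]=np.ravel(p['tvec']);M=np.linalg.inv(M)
    p['M']=M
    return p
def save(p,fn,crop=None,k=1):
    im=p['img'][...,::-1]
    if crop: a,b,c,d=crop; im=im[b:d,a:c]
    cv2.imwrite('pics/'+fn,cv2.resize(im,None,fx=k,fy=k,interpolation=cv2.INTER_CUBIC))
def ray(p,u,v):
    d=np.array([(u-p['cx'])/p['fx'],(v-p['cy'])/p['fy'],1]);return p['M'][:3,3],p['M'][:3,:3]@d
def at_z(p,u,v,z):
    o,d=ray(p,u,v);return o+d*(z-o[2])/d[2]
def depth(p,u,v):
    o,d=ray(p,u,v);return o+d*float(p['range_z'][int(round(v)),int(round(u))])
def proj(p,X):
    Y=np.linalg.inv(p['M'])@np.r_[X,1];return np.array([p['fx']*Y[0]/Y[2]+p['cx'],p['fy']*Y[1]/Y[2]+p['cy']])
E
python3 - <<'E'
from h import *
np.set_printoptions(precision=4,suppress=True)
s=robot.observe();print(s,robot.grasp_offset)
for n in ("scene","side"):
    p=cam(n);save(p,n+'0.png',k=1.4);print(n,p['M'][:3,3],p['fx'])
    for t in ("plate","plate_grip","plate_spot","knob_grip","spindle_tip","gauge","thimble","petri_dish","loupe","tweezers"):
        try:
            for d in robot.look_for(p,t)[:3]:
                b=d['bbox'];print(t,round(d['score'],2),np.round(b),depth(p,b[0],b[1]))
        except Exception as e: print(t,e)
E
```

```text
pics
{'time': 0.0, 'joints': array([69.1202, 27.5513, 91.4948,  0.0027, 61.0258, -2.6695]), 'qvel': array([ 0.0181,  0.0263, -0.0433, -0.0056, -0.0058,  0.0267]), 'effort': array([ -0.0018, -95.0669, -43.0186,  -0.0001,   0.0124,  -0.    ]), 'position': array([0.2029, 0.617 , 0.1952]), 'eef_rot': array([-179.9283,   -0.0057,  161.7884]), 'contact_force': array([-0.071 , -0.7017, -0.2981]), 'ft_torque': array([0.0233, 0.0405, 0.0005]), 'width': 0.08498189612134227} 0.0187
scene [ 0.0467 -0.6419  0.7353] 403.0482009162291
plate 0.88 [270. 268.  43.  43.] [ 0.564  -0.1331  0.018 ]
plate 0.78 [192. 241.  40.  28.] [0.4986 0.1018 0.0045]
plate 0.68 [322. 207.  20.  22.] [ 0.8721 -0.0577  0.0073]
plate_grip 0.7 [194. 239.  44.  30.] [0.5078 0.1064 0.0037]
plate_grip 0.67 [321. 206.  15.  26.] [ 0.8768 -0.0497  0.0023]
plate_grip 0.59 [269. 269.  39.  44.] [ 0.5598 -0.1348  0.0156]
plate_spot 0.93 [192. 239.  45.  23.] [0.5021 0.1056 0.0066]
plate_spot 0.84 [270. 268.  43.  45.] [ 0.5643 -0.1349  0.0167]
plate_spot 0.57 [318. 210.  20.  22.] [ 0.8552 -0.0569  0.0044]
knob_grip 0.48 [288. 21
[... 913 characters left out ...]
.5741 -0.1393  0.0119]
plate_spot 0.68 [222. 196.  37.   8.] [0.5078 0.1064 0.0019]
plate_spot 0.63 [353. 204.  35.  14.] [ 0.8623 -0.0477  0.0002]
knob_grip 0.55 [269. 236.  51.  28.] [ 0.5759 -0.138   0.0149]
knob_grip 0.54 [296. 189.   8.  14.] [ 0.6526 -0.1165  0.1343]
knob_grip 0.22 [329. 306.  23.  46.] [ 0.6346 -0.3991 -0.0039]
gauge 0.58 [289. 219.  91.  72.] [ 0.6544 -0.0725  0.0071]
thimble 0.58 [295. 194.  14.  17.] [ 0.6532 -0.1109  0.1159]
petri_dish 0.65 [207. 176.  14.   2.] [ 0.4905  0.2401 -0.0052]
loupe 0.76 [259. 315.  22.  26.] [ 0.4704 -0.3935  0.0157]
loupe 0.39 [297. 191.   6.  12.] [ 0.6569 -0.1186  0.1301]
tweezers 0.72 [330. 309.  22.  42.] [ 0.6333 -0.4055 -0.0068]
```

```bash
python3 - <<'E'
import cv2,numpy as np
a=cv2.imread('pics/scene0.png');a=cv2.resize(a,(560,420))
b=cv2.imread('pics/side0.png');b=cv2.resize(b,(560,420))
f=lambda i,x0,y0,x1,y1:cv2.resize(i[y0:y1,x0:x1],(800,300*1),interpolation=cv2.INTER_CUBIC)
cv2.imwrite('pics/both0.png',np.vstack([f(a,170,190,410,280),f(b,190,165,430,255)]))
E
```

```text
(no output)
```

View pics/both0.png

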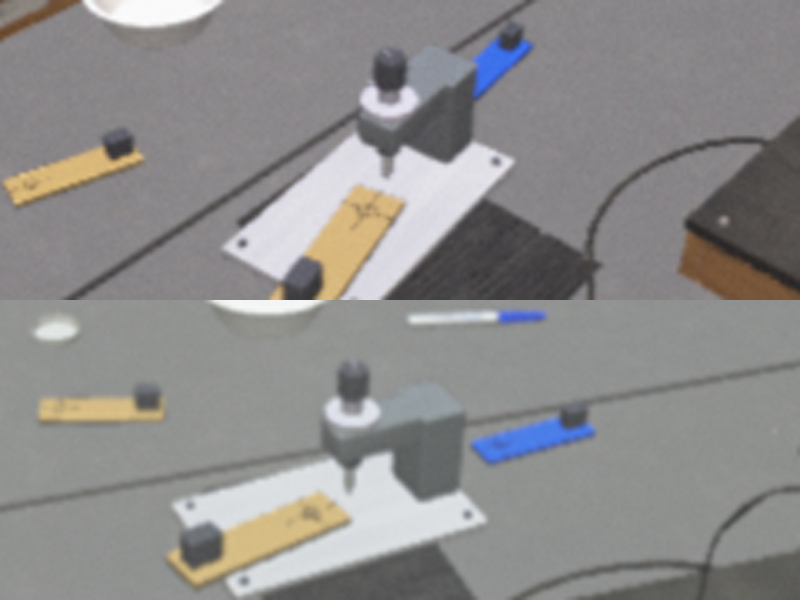

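```bash
python3 -m creep '[[[0,0,5,60,-40,60,1],[0,0,8,130,-120,155,1],[0,0,10,247,-317,155,1],[0,0,18,247,-317,155,1],[0,0,18,247,-317,155,1],[0,0,18,247,-317,155,1],[0,0,18,247,-317,155,1],[0,0,18,247,-317,155,1],[0,0,18,247,-317,155,1],[0,0,18,267,-717,155,1],[0,0,18,267,-717,155,1],[0,0,18,267,-717,155,1],[0,0,18,267,-717,155,1],[0,0,18,267,-717,155,1],[0,0,18,267,-717,155,1],[0,0,18,267,-717,155,1],[0,0,18,267,-717,155,1],[0,0,18,267,-717,155,1],[0,0,18,267,-717,155,1],[0,0,18,267,-717,155,1]]]'
python3 - <<'E'
from h import *
np.set_printoptions(precision=4,suppress=True)
s=robot.observe();print(s['position'],s['eef_rot'],s['joints'],s['time'])
p=cam('wrist');print(p['T_tool_cam'],p['fx'],p['cx'],p['cy'],p['M'][:3,3])
save(p,'w1.png',k=1.4)
for t in ("plate","plate_grip","plate_spot","knob_grip","spindle_tip","gauge","thimble"):
    for d in robot.look_for(p,t)[:3]:
        b=d['bbox'];print(t,round(d['score'],2),np.round(b),depth(p,b[0],b[1]))
E
```

```text
time: 2.77
position: [0.4699, -0.102, 0.3513]
eef_rot: [-180.0, 0.0, 179.8]
contact_force: [1.0, 0.4, 0.4]
width: 0.0851
[ 0.4699 -0.102   0.3513] [-179.9828    0.0466  179.7683] [ -15.8533    5.8117  100.0687   -0.0042   74.07   -105.6205] 2.7667
[[ 0.0002 -0.9618 -0.2736  0.0697]
 [ 1.      0.0001  0.0004 -0.0002]
 [-0.0003 -0.2736  0.9618 -0.1784]
 [ 0.      0.      0.      1.    ]] 361.58210661634547 283.68151265955817 207.788350240436 [ 0.4    -0.1018  0.5297]
plate 0.9 [311. 359.  18.  27.] [ 0.8187 -0.0561  0.0068]
plate 0.64 [266. 223.  62.  96.] [ 0.5693 -0.1283  0.0179]
plate_grip 0.65 [424. 173.  52.  77.] [0.4973 0.1026 0.007 ]
plate_grip 0.62 [266. 226.  57.  98.] [ 0.5735 -0.1295  0.018 ]
plate_grip 0.56 [312. 358.  21.  28.] [ 0.8168 -0.0543  0.0054]
plate_spot 0.74 [265. 224.  61.  99.] [ 0.5716 -0.1305  0.0173]
plate_spot 0.65 [312. 358.  21.  30.] [ 0.8162 -0.0543  0.0052]
plate_spot 0.57 [426. 172.  52.  77.] [0.4955 0.1065 0.0047]
knob_grip 0.94 [285. 318.  23.  26.] [ 0.6492 -0.101   0.145 ]
knob_grip 0.31 [280. 276. 105. 171.] [ 0.6595 -0.1088  0.0102]
gauge 0.6 [279. 276. 103. 170.] [ 0.6603 -0.1096  0.0106]
thimble 0.96 [287. 310.  38.  44.] [ 0.6453 -0.0984  0.1322]
```

View pics/w1.png

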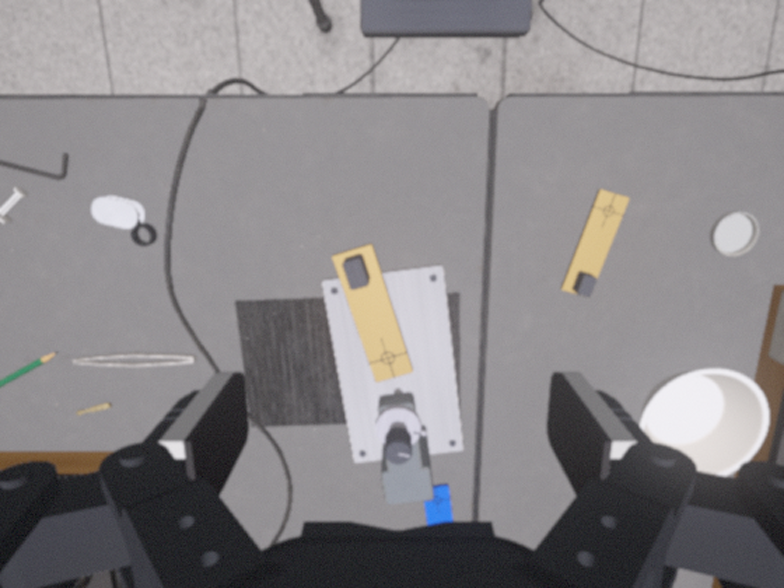

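```bash
cat >> h.py <<'E'
def cloud(p):
    v,u=np.mgrid[0:420,0:560];z=p['range_z'].astype(float)
    c=np.dstack([(u-p['cx'])/p['fx']*z,(v-p['cy'])/p['fy']*z,z])
    return c@p['M'][:3,:3].T+p['M'][:3,3]
def rect(P):
    r=cv2.minAreaRect((P[:,:2]*1000).astype(np.float32));a=r[2]%90
    a=a if a<45 else a-90
    return np.round(r[0],1),np.round(r[1],1),round(a,2)
def measure(p):
    c=cloud(p);x,y,z=c[...,0],c[...,1],c[...,2];ok=p['range_z']>0
    h,s,v=[a.astype(int) for a in cv2.split(cv2.cvtColor(p['img'],cv2.COLOR_RGB2HSV))]
    near=ok&(np.hypot(x-.6,y+.12)<.2)
    br=near&(h>12)&(h<28)&(s>90)&(abs(z-.018)<.006)
    br=cv2.morphologyEx(br.astype(np.uint8),cv2.MORPH_OPEN,np.ones((3,3)))>0
    print('brass',br.sum(),'z',np.median(z[br]),rect(c[br]))
    r,_,_=rect(c[br])
    # edges fitted by intersecting rays with z=.018
    vv,uu=np.nonzero(br);P=np.array([at_z(p,a,b,.018) for a,b in zip(uu,vv)]);print(' at z18',rect(P))
    bl=near&(z>.035)&(z<.055)&(v<110)&(x<.57)
    vv,uu=np.nonzero(bl)
    if bl.sum()>10: print('block',bl.sum(),'z',np.percentile(z[bl],[10,50,90]),rect(c[bl]),c[bl].mean(0))
    kt=near&(z>.136)&(z<.155);print('knob top',kt.sum(),np.median(z[kt]),rect(c[kt]),c[kt].mean(0))
    ba=near&(abs(z-.010)<.004)&(s<40)&(v>120);print('base',ba.sum(),rect(c[ba]))
    fl=near&(z>.098)&(z<.11)&(v>110);print('flange',fl.sum(),np.median(z[fl]),rect(c[fl]))
    ar=near&(z>.085)&(z<.0975)&(v>60);print('arm top',ar.sum(),rect(c[ar]))
E
python3 - <<'E'
from h import *
measure(cam('wrist'))
E
python3 -m creep '[[[0,0,14,0,0,-30,0.4],[0,0,14,-20,-20,-60,0.4],[0,0,14,-20,-20,-80,0.4],[0,0,14,-20,-20,-100,0.4],[0,0,14,-20,-20,-100,0.4],[0,0,14,-20,-20,-100,0.4],[0,0,14,-20,-20,-100,0.4]]]'
python3 - <<'E'
from h import *
p=cam('wrist');measure(p);save(p,'w2.png',k=1.4)
s=robot.observe();print(s['joints'])
E
```

```text
brass 0 z nan (array([0., 0.]), array([0., 0.]), 0.0)
time: 3.8
position: [0.4509, -0.1192, 0.252]
eef_rot: [-180.0, 0.1, -166.2]
contact_force: [0.4, 0.7, -0.4]
width: 0.0597
brass 0 z nan (array([0., 0.]), array([0., 0.]), 0.0)
  return _methods._mean(a, axis=axis, dtype=dtype,
  ret = ret.dtype.type(ret / rcount)
Traceback (most recent call last):
  File "h.py", line 42, in measure
    vv,uu=np.nonzero(br);P=np.array([at_z(p,a,b,.018) for a,b in zip(uu,vv)]);print(' at z18',rect(P))
                                                                                              ~~~~^^^
  File "h.py", line 30, in rect
    r=cv2.minAreaRect((P[:,:2]*1000).astype(np.float32));a=r[2]%90
                       ~^^^^^^
IndexError: too many indices for array: array is 1-dimensional, but 2 were indexed
  return _methods._mean(a, axis=axis, dtype=dtype,
  ret = ret.dtype.type(ret / rcount)
Traceback (most recent call last):
  File "h.py", line 42, in measure
    vv,uu=np.nonzero(br);P=np.array([at_z(p,a,b,.018) for a,b in zip(uu,vv)]);print(' at z18',rect(P))
                                                                                              ~~~~^^^
  File "h.py", line 30, in rect
    r=cv2.minAreaRect((P[:,:2]*1000).astype(np.float32));a=r[2]%90
                       ~^^^^^^
IndexError: too many indices for array: array is 1-dimensional, but 2 were indexed
```

```bash
python3 - <<'E'
from h import *
p=cam('wrist');save(p,'w2.png',k=1.4)
u,v=map(int,proj(p,np.array([.57,-.13,.018])));print(u,v)
h=cv2.cvtColor(p['img'],cv2.COLOR_RGB2HSV)
c=cloud(p)
for a,b in ((u,v),(u,v-8)): print(p['img'][b,a],h[b,a],c[b,a],depth(p,a,b))
E
```

```text
252 258
[222 198 150] [ 20  83 222] [ 0.56982679 -0.13061907  0.01799299] [ 0.56982679 -0.13061907  0.01799299]
[223 199 149] [ 20  85 223] [ 0.55908936 -0.13292375  0.01879773] [ 0.55908936 -0.13292375  0.01879773]
```

View pics/w2.png

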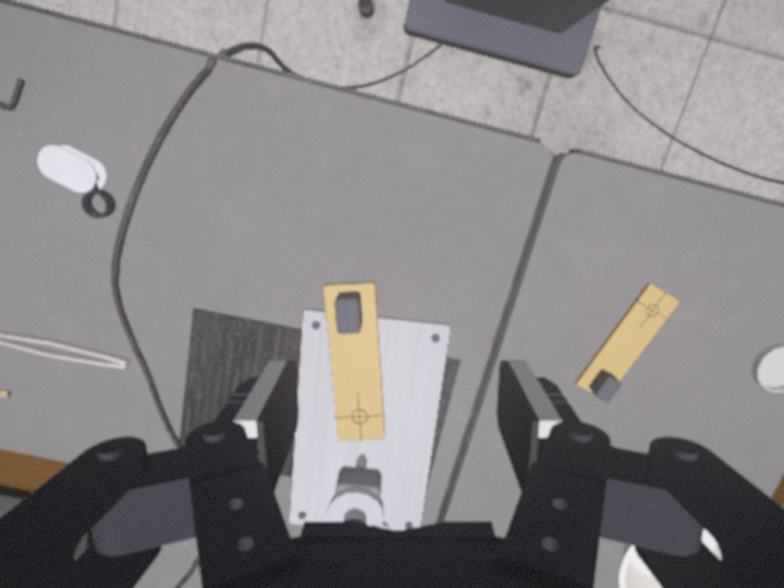

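```bash
sed -i 's/(s>90)/(s>60)/' h.py; cat >> h.py <<'E'
def cross(p,guess):
    # circle/cross lines centre: dark pixels among brass in top-down rectified patch at z=.018
    n=241;g=np.linspace(-.012,.012,n);X=np.array([[*proj(p,np.array([guess[0]+a,guess[1]+b,.018]))] for a in g for b in g],np.float32).reshape(n,n,2)
    im=cv2.remap(cv2.cvtColor(p['img'],cv2.COLOR_RGB2GRAY),X[...,0],X[...,1],cv2.INTER_CUBIC)
    w=np.clip(np.percentile(im,70)-im.astype(float)-8,0,None)
    # template: 14 mm ring score
    best=None;k=np.zeros((n,n))
    t=np.zeros((171,171),np.float32);cv2.circle(t,(85,85),70,1,10)
    r=cv2.matchTemplate(w.astype(np.float32),t,cv2.TM_CCORR);_,m,_,l=cv2.minMaxLoc(r)
    return np.round([guess[0]+g[l[1]+85],guess[1]+g[l[0]+85]],4),m
E
python3 - <<'E'
from h import *
p=cam('wrist');measure(p);print(robot.observe()['joints'])
print('tip in w2 ray at z .024',at_z(p,360/1.4,465/1.4,.024),'cross',at_z(p,359.5/1.4,416.5/1.4,.018))
print(cross(p,at_z(p,359.5/1.4,416.5/1.4,.018)))
for n in('scene','side'):
    print('==',n);measure(cam(n))
E
python3 -m creep '[[[0,0,0,-5,10,30,0.4],[0,0,0,-5,10,60,0.4],[0,0,0,-5,10,80,0.4],[0,0,0,-5,10,100,0.4],[0,0,0,-5,10,100,0.4],[0,0,0,-5,10,100,0.4]]]'
python3 - <<'E'
from h import *
p=cam('wrist');measure(p);print(robot.observe()['joints']);save(p,'w3.png',k=1.4)
for t in ("knob_grip","plate_spot"):
    for d in robot.look_for(p,t)[:3]:
        b=d['bbox'];print(t,round(d['score'],2),np.round(b),depth(p,b[0],b[1]))
E
```

```text
brass 3250 z 0.018385606722874925 (array([ 572.2, -128.5]), array([149. ,  43.6]), 16.65)
 at z18 (array([ 572.1, -128.6]), array([149.1,  43.9]), 16.51)
block 55 z [0.03675811 0.04102019 0.04365251] (array([ 509.9, -140.8]), array([25.3, 11.4]), -33.81) [ 0.50729846 -0.14428038  0.04058801]
knob top 0 nan (array([0., 0.]), array([0., 0.]), 0.0) [nan nan nan]
base 10109 (array([ 634.1, -173.3]), array([254.6, 276.7]), 11.14)
flange 783 0.1038088570778824 (array([ 648.9, -101.1]), array([30.1, 47.2]), 4.65)
arm top 261 (array([ 641.6, -104.3]), array([14.1, 40.5]), 5.86)
[-1.85670510e+01  9.04847130e+00  1.10528812e+02 -1.47795978e-03
  6.03097821e+01 -1.22389577e+02]
tip in w2 ray at z .024 [ 0.66735932 -0.10179702  0.024     ] cross [ 0.62182547 -0.1129556   0.018     ]
(array([ 0.6213, -0.1134]), 95925.0)
== scene
brass 583 z 0.016863701648986318 (array([ 573.3, -128.8]), array([151. ,  43.6]), 16.47)
 at z18 (array([ 570.7, -130.6]), array([152.7,  43.8]), 16.65)
block 59 z [0.0369994  0.04274656 0.0457431 ] (array([ 518.5, -146.7]), array([28.7, 16.1]), 11.5) [ 0.51569558 -0.1498
[... 1634 characters left out ...]
14 (array([ 652.9, -101. ]), array([38.2, 47.3]), 7.04)
arm top 1157 (array([691.1, -98.1]), array([113.1,  49.8]), 7.12)
[-1.76162601e+01  3.72968772e+00  1.02437372e+02  3.19918191e-04
  7.37910982e+01 -1.21407449e+02]
knob_grip 0.72 [250. 331.  21.  26.] [ 0.6487305  -0.10267384  0.14414808]
plate_spot 0.87 [411. 221.  58.  70.] [0.49707572 0.10213939 0.00675277]
plate_spot 0.72 [264. 367.  20.  18.] [ 0.73897869 -0.06663506  0.09181497]
plate_spot 0.7 [253. 232.  39.  94.] [ 0.5689384  -0.12786937  0.01716197]
  return _methods._mean(a, axis=axis, dtype=dtype,
  ret = ret.dtype.type(ret / rcount)
h.py:46: RuntimeWarning: Mean of empty slice.
  kt=near&(z>.136)&(z<.155);print('knob top',kt.sum(),np.median(z[kt]),rect(c[kt]),c[kt].mean(0))
  ret = um.true_divide(
```

```bash
python3 -m creep '[[[0,0,3,40,-20,-30,0.4],[0,0,3,74,-34,-70,0.4],[0,0,3,74,-34,-110,0.4],[0,0,3,74,-34,-150,0.4],[0,0,3,74,-34,-190,0.4],[0,0,3,74,-34,-230,0.4],[0,0,3,74,-34,-260,0.4],[0,0,3,74,-34,-285,0.4],[0,0,3,74,-34,-305,0.4],[0,0,3,74,-34,-318,0.4],[0,0,3,74,-34,-325,0.4],[0,0,3,74,-34,-329,0.4],[0,0,3,74,-34,-329,0.4]]]'
python3 - <<'E'
from h import *
p=cam('wrist');save(p,'w4.png',k=1.4);print(robot.observe()['contact_force'])
E
```

```text
time: 5.78
position: [0.5186, -0.1434, 0.0212]
eef_rot: [180.0, -0.1, -163.2]
contact_force: [-0.5, -0.5, 1.1]
width: 0.0597
[ 0.14954255 -0.95031759  0.53768727]
```

View pics/w4.png

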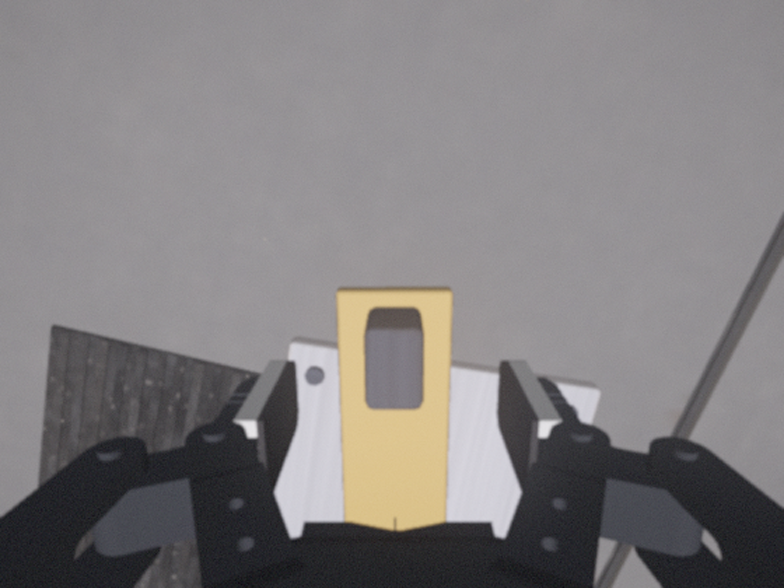

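```bash
python3 - <<'E'
from h import *
p=cam('wrist')
print(at_z(p,394/1.4,328/1.4,.046),at_z(p,394/1.4,408/1.4,.046),at_z(p,394/1.4,289/1.4,.018),depth(p,394/1.4,370/1.4))
print('grasp axis px',1.4*proj(p,np.array([.5186,-.1434,.046])))
E
```

```text
[ 0.50661942 -0.14835683  0.046     ] [ 0.53424405 -0.14006635  0.046     ] [ 0.50161459 -0.15002435  0.018     ] [ 0.52044978 -0.14420153  0.04678644]
grasp axis px [397.93992201 364.71769762]
```

```bash
python3 -m creep '[[[0,0,0,0,0,1,-0.2],[0,0,0,0,0,1,-0.4],[0,0,0,0,0,1,-0.6],[0,0,0,0,0,1,-0.8],[0,0,0,0,0,1,-0.8],[0,0,0,0,0,1,-0.8],[0,0,0,0,0,1,-0.8],[0,0,0,0,0,1,-0.8]]]' 30
python3 - <<'E'
from h import *
s=robot.observe();print(s['position'],s['contact_force'],s['width'])
E
```

```text
time: 6.55
position: [0.5191, -0.1436, 0.0229]
eef_rot: [-180.0, -0.0, -163.2]
contact_force: [0.1, 0.2, 0.0]
width: 0.0085
[ 0.51907904 -0.14355175  0.02288859] [0.07687847 0.15942809 0.0326593 ] 0.00849140329317523
```

```bash
python3 - <<'E'
from h import *
p=cam('wrist');q=cam('side')
a=cv2.resize(p['img'][180:400,140:420],(560,440));b=cv2.resize(q['img'][175:285,195:335],(560,440),interpolation=cv2.INTER_CUBIC)
cv2.imwrite('pics/w5.png',cv2.resize(np.hstack([a,b])[...,::-1],(800,314)))
print(robot.observe()['width'])
E
```

```text
0.008597883252126803
```

View pics/w5.png

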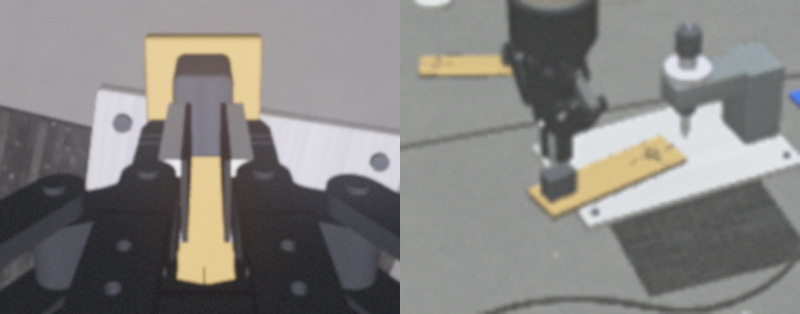

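```bash
python3 - <<'E'
from h import *
np.set_printoptions(precision=4,suppress=True)
p=cam('wrist');s=robot.observe();print(s['position'],s['joints'],s['width'])
f=lambda x,y:(x/(2*400/560)+140,y/(2*314/440)+180)
for x,y in((178,115),(178,130),(178,150),(235,115),(235,145),(205,70),(205,100),(205,130),(205,150),(205,165),(185,200),(227,200)):
    u,v=f(x,y);print((x,y),(round(u),round(v)),depth(p,u,v))
for z in(.0229,.046,.06): print(z,[tuple(np.round(proj(p,np.array([.5191+dx,-.1436,z])))) for dx in(0,)])
E
```

```text
[ 0.5191 -0.1435  0.0229] [ -18.6835   32.6312  114.2434   -0.001    33.1295 -125.475 ] 0.00821431638760124
(178, 115) (265, 261) [ 0.5102 -0.154   0.0717]
(178, 130) (265, 271) [ 0.5097 -0.1536  0.0816]
(178, 150) (265, 285) [ 0.5101 -0.153   0.0912]
(235, 115) (304, 261) [ 0.5058 -0.1391  0.0714]
(235, 145) (304, 282) [ 0.5059 -0.1401  0.0892]
(205, 70) (284, 229) [ 0.5056 -0.1477  0.0418]
(205, 100) (284, 250) [ 0.5138 -0.1452  0.0466]
(205, 130) (284, 271) [ 0.524  -0.1422  0.0466]
(205, 150) (284, 285) [ 0.5308 -0.1401  0.0468]
(205, 165) (284, 296) [ 0.5519 -0.1337  0.0177]
(185, 200) (270, 320) [ 0.5194 -0.1484  0.0962]
(227, 200) (299, 320) [ 0.5167 -0.139   0.0959]
0.0229 [(np.float64(284.0), np.float64(242.0))]
0.046 [(np.float64(284.0), np.float64(261.0))]
0.06 [(np.float64(284.0), np.float64(274.0))]
```

```bash
python3 - <<'E'
from h import *
np.set_printoptions(precision=4,suppress=True)
p=cam('wrist');c=cloud(p)
for u in (262,266,270,300,304):
    print(u,[(v,*np.round(c[v,u],3)) for v in range(238,262,3)])
q=cam('side');d=cloud(q)
m=(q['range_z']>0)&(np.hypot(d[...,0]-.519,d[...,1]+.1436)<.03)&(d[...,2]>.048)
v,u=np.nonzero(m);print(len(v),np.sort(d[m][:,2])[:25])
E
```

```text
262 [(238, np.float64(0.452), np.float64(-0.164), np.float64(0.201)), (241, np.float64(0.513), np.float64(-0.156), np.float64(0.044)), (244, np.float64(0.515), np.float64(-0.155), np.float64(0.044)), (247, np.float64(0.515), np.float64(-0.155), np.float64(0.047)), (250, np.float64(0.517), np.float64(-0.155), np.float64(0.046)), (253, np.float64(0.51), np.float64(-0.155), np.float64(0.065)), (256, np.float64(0.511), np.float64(-0.155), np.float64(0.067)), (259, np.float64(0.511), np.float64(-0.155), np.float64(0.07))]
266 [(238, np.float64(0.511), np.float64(-0.155), np.float64(0.046)), (241, np.float64(0.512), np.float64(-0.154), np.float64(0.046)), (244, np.float64(0.513), np.float64(-0.154), np.float64(0.046)), (247, np.float64(0.515), np.float64(-0.153), np.float64(0.047)), (250, np.float64(0.516), np.float64(-0.153), np.float64(0.047)), (253, np.float64(0.51), np.float64(-0.154), np.float64(0.064)), (256, np.float64(0.51), np.float64(-0.154), np.float64(0.066)), (259, np.float64(0.51), np.float64(-0.153), np.float64(0.069))]
270 [(238, np.float64(0.51), np.float64(-0.153), np.flo
[... 999 characters left out ...]
(238, np.float64(0.515), np.float64(-0.133), np.float64(0.017)), (241, np.float64(0.517), np.float64(-0.133), np.float64(0.019)), (244, np.float64(0.518), np.float64(-0.132), np.float64(0.019)), (247, np.float64(0.52), np.float64(-0.132), np.float64(0.018)), (250, np.float64(0.522), np.float64(-0.131), np.float64(0.019)), (253, np.float64(0.506), np.float64(-0.139), np.float64(0.064)), (256, np.float64(0.506), np.float64(-0.139), np.float64(0.067)), (259, np.float64(0.506), np.float64(-0.139), np.float64(0.07))]
466 [0.0525 0.054  0.0553 0.0561 0.0564 0.0565 0.0571 0.0575 0.0578 0.0581
 0.0581 0.0583 0.059  0.0594 0.0599 0.0605 0.0608 0.0613 0.0613 0.0615
 0.0623 0.0624 0.0625 0.0629 0.0629]
```

```bash
python3 -m creep '[[[0,0,0,1,-1,0,-0.4],[0,0,0,1,-1,0,0],[0,0,0,1,-1,0,0],[0,0,0,1,-1,0,0],[0,0,0,1,-1,0,0]]]'
python3 -m creep '[[[0,0,0,0,0,-5,0],[0,0,0,0,0,-10,0],[0,0,0,0,0,-15,0],[0,0,0,0,0,-18,0],[0,0,0,0,0,-20,0],[0,0,0,0,0,-20,0]]]'
python3 - <<'E'
from h import *
p=cam('wrist');c=cloud(p);s=robot.observe();print(s['position'],s['contact_force'],s['width']);save(p,'w6.png')
z0=s['position']
# lowest gripper points: near the tool axis at depth < .16
m=(p['range_z']>.05)&(p['range_z']<.19)
v,u=np.nonzero(m)
g=(np.hypot(c[...,0]-z0[0],c[...,1]-z0[1])<.045)&m
for lo in range(220,300,6):
    r=g[lo:lo+6]
    if r.any(): print(lo,r.sum(),np.percentile(c[lo:lo+6][r][:,2],[0,5,50]).round(4))
E
```

```text
time: 7.22
position: [0.52, -0.1446, 0.0229]
eef_rot: [180.0, -0.0, -163.2]
contact_force: [0.3, -0.1, -0.1]
width: 0.0425
time: 7.72
position: [0.5197, -0.1444, 0.0023]
eef_rot: [180.0, -0.0, -163.2]
contact_force: [0.5, 0.5, 0.7]
width: 0.0431
[ 0.51986234 -0.14448356  0.00255788] [ 0.1532472  -0.44376062  0.13138328] 0.04255822899898694
220 870 [-0.0002  0.0003  0.0179]
226 646 [0.0006 0.001  0.0184]
232 554 [0.0016 0.0174 0.0193]
238 546 [0.0164 0.0176 0.0196]
244 536 [0.0168 0.0175 0.0378]
250 634 [0.0046 0.0173 0.0444]
256 863 [0.0052 0.009  0.0458]
262 926 [0.0084 0.0105 0.0461]
268 1029 [0.0076 0.0174 0.0467]
274 1098 [0.0075 0.0107 0.0467]
280 1148 [0.0091 0.011  0.0469]
286 1177 [0.0096 0.017  0.0471]
292 1202 [0.0102 0.0176 0.0507]
298 1282 [0.0112 0.018  0.0666]
```

```bash
python3 -m creep '[[[0,0,0,0,0,-4,0],[0,0,0,0,0,-7,0],[0,0,0,0,0,-10,0],[0,0,0,0,0,-12,0],[0,0,0,0,0,-14,0],[0,0,0,0,0,-14,0]]]'
python3 - <<'E'
from h import *
p=cam('wrist');q=cam('side')
a=cv2.resize(p['img'][180:400,140:420],(560,440));b=cv2.resize(q['img'][175:285,195:335],(560,440),interpolation=cv2.INTER_CUBIC)
cv2.imwrite('pics/w7.png',cv2.resize(np.hstack([a,b])[...,::-1],(800,314)))
print(robot.observe()['contact_force'])
E
```

```text
time: 8.27
position: [0.5199, -0.1445, -0.0115]
eef_rot: [180.0, -0.0, -163.2]
contact_force: [0.5, -0.4, -0.0]
width: 0.0431
[-1.00968646 -0.14979686 -0.07171418]
```

View pics/w7.png

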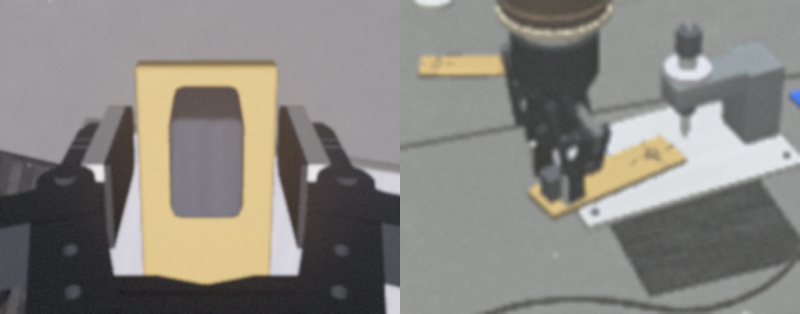

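```bash
python3 -m creep '[[[0,0,0,0,0,-2,0],[0,0,0,0,0,-3,-0.2],[0,0,0,0,0,-3,-0.4],[0,0,0,0,0,-3,-0.7],[0,0,0,0,0,-3,-0.8],[0,0,0,0,0,-3,-0.8],[0,0,0,0,0,-3,-0.8],[0,0,0,0,0,-3,-0.8]]]' 30
python3 - <<'E'
from h import *
p=cam('scene');measure(p)
E
```

```text
time: 9.03
position: [0.5201, -0.1445, -0.0141]
eef_rot: [180.0, 0.0, -163.2]
contact_force: [0.4, 0.6, 1.3]
width: 0.019
brass 203 z 0.016983601516497582 (array([ 572.5, -128.3]), array([151.7,  43.4]), 17.25)
 at z18 (array([ 570.9, -130.3]), array([152. ,  44.3]), 17.05)
block 98 z [0.03781422 0.04427329 0.05101486] (array([ 516.7, -146.7]), array([24.8, 45.1]), 2.66) [ 0.51498026 -0.14829878  0.04432258]
knob top 146 0.14321553756242678 (array([ 578.7, -138.5]), array([191.8,  58.4]), 13.91) [ 0.57017855 -0.14394833  0.14556772]
base 1227 (array([ 624.8, -109.1]), array([259.9, 131.5]), 5.64)
flange 123 0.10254837610778178 (array([ 595.9, -135.1]), array([182.3,  40.6]), 27.81)
arm top 340 (array([ 625.1, -134. ]), array([255.8, 107. ]), 6.54)
```

```bash
python3 -m creep '[[[0,0,0,4,1.2,0,-0.8],[0,0,0,9,2.7,0,-0.8],[0,0,0,15,4.5,0,-0.8],[0,0,0,21,6.3,0,-0.8],[0,0,0,27,8.1,0,-0.8],[0,0,0,32,9.6,0,-0.8],[0,0,0,35,10.5,0,-0.8],[0,0,0,35,10.5,0,-0.8],[0,0,0,35,10.5,0,-0.8]]]'
python3 - <<'E'
from h import *
P=[];im=[]
for n in('scene','side'):
    p=cam(n);measure(p)
    u,v=proj(p,np.array([.6557,-.103,.021]));u,v=int(u),int(v)
    c=p['img'][v-22:v+23,u-30:u+30];print(n,'crop origin',u-30,v-22)
    im.append(cv2.resize(c,(400,300),interpolation=cv2.INTER_CUBIC))
cv2.imwrite('pics/s8.png',cv2.resize(np.hstack(im),(800,300))[...,::-1])
E
```

```text
time: 9.83
position: [0.5561, -0.134, -0.014]
eef_rot: [-180.0, 0.1, -163.2]
contact_force: [2.8, 0.1, 1.2]
width: 0.0192
brass 132 z 0.016850155838303904 (array([ 608.4, -119. ]), array([149.8,  41.3]), 16.4)
 at z18 (array([ 607.4, -121.6]), array([150.5,  42.2]), 15.35)
block 93 z [0.03748324 0.04452298 0.05270995] (array([ 552.2, -136.5]), array([25.7, 42.4]), 2.07) [ 0.55063029 -0.13725302  0.04482105]
knob top 104 0.14950163144615425 (array([ 593.7, -139.1]), array([149.4,  61.4]), 4.13) [ 0.56414878 -0.15192106  0.14695191]
base 1310 (array([ 604.2, -142.8]), array([243. , 241.5]), -40.94)
flange 90 0.10283121593885941 (array([ 612.3, -122. ]), array([133.2,  93.2]), 12.64)
arm top 318 (array([ 641.4, -128.8]), array([217.9, 110.6]), 3.82)
scene crop origin 255 221
brass 72 z 0.013887726781487642 (array([ 599.8, -130.3]), array([126.8,  37.8]), 22.8)
 at z18 (array([ 598.6, -134.7]), array([128.9,  35.8]), 24.03)
block 64 z [0.03646675 0.04351611 0.05249684] (array([ 551.6, -144.1]), array([19. , 39.4]), 17.37) [ 0.55281615 -0.14507477  0.04407934]
knob top 157 0.14657653356570843 (array([ 596.3, -137.6]), array([153.7,  54.6]), 16.94) [ 0.5780391  -0.15189034  0.14548309]
base 479 (array([ 644. , -148.2]), array([217.7, 264.6]), 29.51)
flange 84 0.09978872346927353 (array([ 633. , -146.4]), array([128.7,  40.6]), -30.73)
arm top 444 (array([ 642.6, -123.3]), array([215.9, 113.6]), 9.0)
side crop origin 263 199
```

View pics/s8.png

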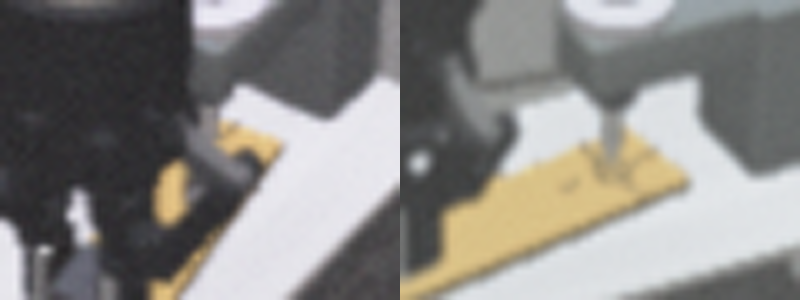

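```bash
python3 -m creep '[[[0,0,0,0,0,0,-0.4],[0,0,0,0,0,0,0],[0,0,0,0,0,0,0],[0,0,0,0,0,0,0.1],[0,0,0,0,0,10,0.1],[0,0,0,0,0,30,0.1],[0,0,0,0,0,70,0.1],[0,0,0,-10,-3,110,0.1],[0,0,0,-20,-6,150,0.1],[3,-10,0,-30,-9,184,0.1],[5.8,-19,0,-36,-12,184,0.1],[5.8,-19,0,-36,-12,184,0.1],[5.8,-19,0,-36,-12,184,0.1],[5.8,-19,0,-36,-12,184,0.1],[5.8,-19,0,-36,-12,184,0.1]]]'
python3 - <<'E'
from h import *
p=cam('wrist');s=robot.observe();print(s['position'],s['eef_rot'])
u,v=proj(p,np.array([.656,-.103,.02]));print(u,v)
u,v=int(u),int(v);print('origin',u-40,v-30);save(p,'w9.png',(u-40,v-30,u+40,v+30),10)
E
```

```text
time: 11.18
position: [0.5187, -0.1465, 0.1706]
eef_rot: [179.9, 19.8, -163.3]
contact_force: [-0.5, 0.3, -0.0]
width: 0.047
[ 0.51940872 -0.14633348  0.17052942] [ 179.94764144   19.83300826 -163.23764164]
285.38987887264585 250.62425340137057
origin 245 220
```

View pics/w9.png

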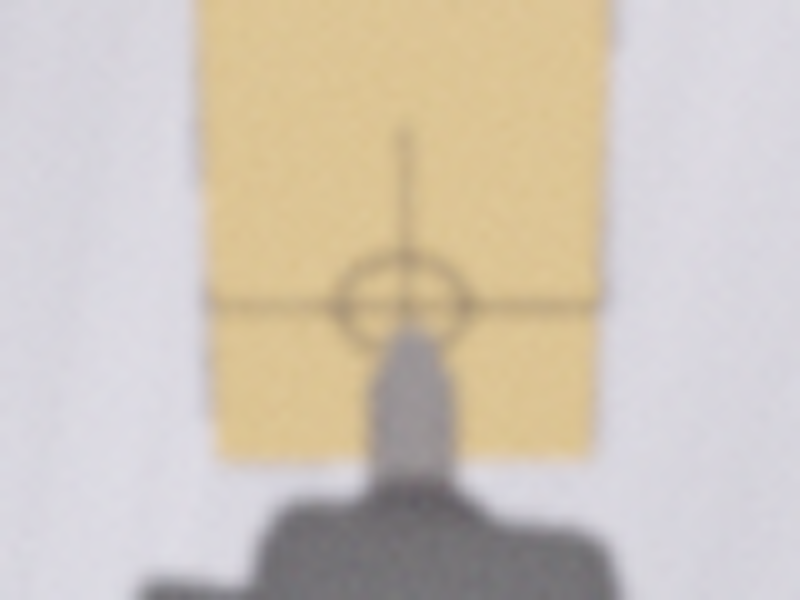

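```bash
python3 - <<'E'
from h import *
np.set_printoptions(precision=4,suppress=True)
p=cam('wrist');measure(p);cr=at_z(p,285.5,250.5,.018);print('cross',cr,cross(p,cr))
for z in(.021,.022,.023,.024,.025,.026): print(z,at_z(p,286.2,254.9,z))
q=cam('side')
for z in(.021,.022,.023,.024,.025,.026): print(z,at_z(q,294.5,225.7,z))
u,v=map(int,proj(q,np.array([.656,-.103,.02])))
a=q['img'][v-20:v+20,u-26:u+27];print('side origin',u-26,v-20)
q2=cam('scene');u,v=map(int,proj(q2,np.array([.656,-.103,.02])));print('scene origin',u-26,v-20)
b=q2['img'][v-20:v+20,u-26:u+27]
cv2.imwrite('pics/s10.png',cv2.resize(np.hstack([a,b])[...,::-1],(795,300),interpolation=cv2.INTER_CUBIC))
E
```

```text
brass 3961 z 0.01832753667280812 (array([ 607.6, -118.3]), array([149.2,  42.2]), 16.75)
 at z18 (array([ 607.2, -118.4]), array([148.4,  42.2]), 16.79)
block 90 z [0.0357 0.0391 0.0425] (array([ 541.7, -138.3]), array([ 1.5, 15.7]), 16.15) [ 0.5418 -0.1385  0.039 ]
knob top 599 0.14336303562418493 (array([ 655.5, -103.1]), array([23.4, 24.1]), -36.06) [ 0.6528 -0.1039  0.1422]
base 13099 (array([ 648.2, -176.2]), array([225.2, 273.9]), 7.44)
flange 1112 0.10377967544353166 (array([ 655.1, -103.3]), array([42. , 43.3]), 27.7)
arm top 1155 (array([691.6, -98.1]), array([113.7,  48.6]), 5.21)
cross [ 0.6581 -0.1022  0.018 ] (array([ 0.6574, -0.103 ]), 103440.0)
0.021 [ 0.6616 -0.1004  0.021 ]
0.022 [ 0.6607 -0.1006  0.022 ]
0.023 [ 0.6598 -0.1009  0.023 ]
0.024 [ 0.6589 -0.1012  0.024 ]
0.025 [ 0.658  -0.1015  0.025 ]
0.026 [ 0.6571 -0.1018  0.026 ]
0.021 [ 0.6519 -0.122   0.021 ]
0.022 [ 0.6514 -0.1232  0.022 ]
0.023 [ 0.6509 -0.1245  0.023 ]
0.024 [ 0.6504 -0.1257  0.024 ]
0.025 [ 0.6499 -0.127   0.025 ]
0.026 [ 0.6494 -0.1282  0.026 ]
side origin 267 201
scene origin 259 223
```

View pics/s10.png

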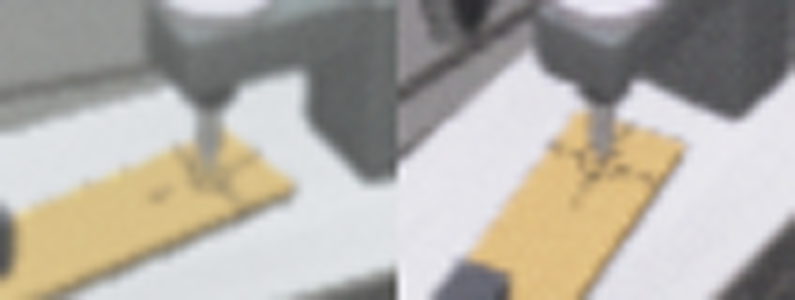

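```bash
python3 -m creep '[[[-3,10,0,0,0,20,0.1],[-5.8,19.2,0,0,0,30,0.1],[-5.8,19.2,0,0,0,30,0.1],[-5.8,19.2,0,0,0,30,0.1],[-5.8,19.2,0,0,0,30,0.1]]]'
python3 -m creep '[[[0,0,7,40,12,0,0.1],[0,0,14,80,25,0,0.1],[0,0,21,120,38,0,0.1],[0,0,25,136,43,0,0.1],[0,0,25,136,43,0,0.1],[0,0,25,136,43,0,0.1],[0,0,25,136,43,0,0.1]]]'
python3 -c "
from h import *
print(robot.observe()['joints'],robot.observe()['position'])"
```

```text
time: 11.8
position: [0.5223, -0.1454, 0.2004]
eef_rot: [-179.9, -0.3, -163.1]
contact_force: [-0.9, 0.5, -0.2]
width: 0.0469
time: 12.38
position: [0.654, -0.103, 0.1992]
eef_rot: [179.9, -0.2, -138.3]
contact_force: [0.1, 0.0, 0.1]
width: 0.047
[-1.15083497e+01  2.84578684e+01  8.93136816e+01 -1.14722523e-01
  6.24632156e+01 -1.43183926e+02] [ 0.65396966 -0.10296684  0.19917405]
```

```bash
python3 -m creep '[[[0,0.2,0,1,0,-30,0.1],[0,0.2,0,1,0,-60,0.1],[0,0.2,0,1,0,-80,0.1],[0,0.2,0,1,0,-95,0.1],[0,0.2,0,1,0,-105,0.1],[0,0.2,0,1,0,-111,0.1],[0,0.2,0,1,0,-115,0.1],[0,0.2,0,1,0,-118,0.1],[0,0.2,0,1,0,-118,0.1]]]'
python3 - <<'E'
from h import *
s=robot.observe();print(s['position'],s['eef_rot'],s['contact_force'],s['ft_torque'])
p=cam('wrist');q=cam('side')
a=cv2.resize(p['img'][180:400,140:420],(560,440));b=cv2.resize(q['img'][130:240,225:365],(560,440),interpolation=cv2.INTER_CUBIC)
cv2.imwrite('pics/w11.png',cv2.resize(np.hstack([a,b])[...,::-1],(800,314)))
c=cloud(p);k=(abs(c[...,2]-.1435)<.0035)&(np.hypot(c[...,0]-.6555,c[...,1]+.103)<.02);print(k.sum(),rect(c[k]))
E
```

```text
time: 13.13
position: [0.6562, -0.1032, 0.0822]
eef_rot: [179.8, -0.3, -138.2]
contact_force: [0.0, -0.4, -0.5]
width: 0.0468
[ 0.6561864  -0.10318726  0.08216318] [ 179.83228306   -0.32135956 -138.23503149] [ 0.02814038 -0.43691515 -0.46437736] [-0.04111892  0.0805209   0.05845264]
3117 (array([ 656.6, -102.9]), array([24.6, 24.3]), 38.19)
```

View pics/w11.png

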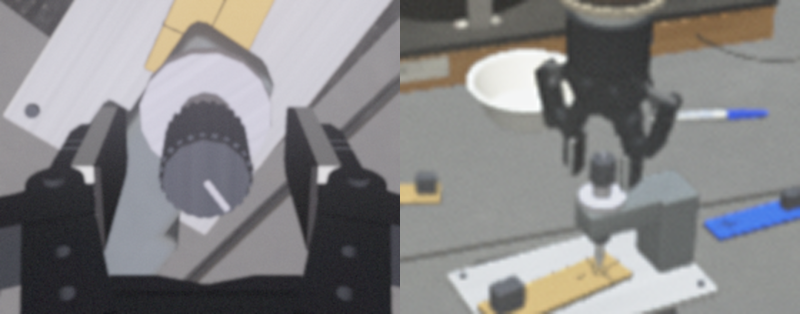

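```bash
python3 -m creep '[[[0,0,0,0.3,0.2,0,-0.1],[0,0,0,0.3,0.2,0,-0.3],[0,0,0,0.3,0.2,0,-0.6],[0,0,0,0.3,0.2,0,-0.7],[0,0,0,0.3,0.2,0,-0.7],[0,0,0,0.3,0.2,0,-0.7],[0,0,0,0.3,0.2,0,-0.7]]]' 30
python3 -c "
from h import *
for i in range(6):
  cam('side');s=robot.observe();print(s['contact_force'].round(2),s['ft_torque'].round(3),s['width'])"
python3 -m creep '[[[0,0,-3,0,0,0,-0.7],[0,0,-8,0,0,0,-0.7],[0,0,-14,0,0,0,-0.7],[0,0,-20,0,0,0,-0.7],[0,0,-26,0,0,0,-0.7],[0,0,-32,0,0,0,-0.7],[0,0,-38,0,0,0,-0.7],[0,0,-44,0,0,0,-0.7],[0,0,-50,0,0,0,-0.7]]]'
python3 -c "
from h import *
for i in range(3):
  cam('side');s=robot.observe();print(s['eef_rot'][2],s['contact_force'].round(2),s['ft_torque'].round(3),s['width'])"
```

```text
time: 13.82
position: [0.6567, -0.1028, 0.0824]
eef_rot: [179.8, -0.3, -138.2]
contact_force: [-1.3, 1.0, 6.6]
width: 0.0222
[-1.07  0.88  5.68] [ 0.139  0.171 -0.02 ] 0.021830850559429647
[-1.2   1.22  5.79] [0.165 0.205 0.005] 0.021971194314347433
[-0.7  -0.17  6.44] [0.118 0.167 0.016] 0.02192548151906882
[-0.33  1.2   6.29] [0.151 0.188 0.031] 0.02223349707933536
[-1.25  1.15  7.2 ] [ 0.103  0.163 -0.017] 0.02205114079661171
[-0.88  1.14  7.06] [0.17  0.184 0.048] 0.02210887316731934
time: 14.87
position: [0.6566, -0.1022, 0.0824]
eef_rot: [179.8, -0.3, 171.5]
contact_force: [-0.4, 5.9, 6.1]
width: 0.0223
170.9746760215247 [-1.14  5.04  6.94] [ 0.957  0.139 -0.027] 0.021850495841791766
171.49369996314118 [-0.93  5.64  7.43] [ 0.907  0.126 -0.065] 0.02221050719142957
171.69989356896312 [-0.8   5.14  6.13] [ 0.911  0.129 -0.092] 0.022124419038609296
```

```bash
python3 -m creep '[[[0,0,-4,0,0.4,0,-0.7],[0,0,-10,0,0.4,0,-0.7],[0,0,-16,0,0.4,0,-0.7],[0,0,-22,0,0.4,0,-0.7],[0,0,-28,0,0.4,0,-0.7],[0,0,-34,0,0.4,0,-0.7],[0,0,-40,0,0.4,0,-0.7],[0,0,-46,0,0.4,0,-0.7],[0,0,-50,0,0.4,0,-0.7]]]'
python3 -c "
from h import *
for i in range(3):
  cam('side');s=robot.observe();print(s['eef_rot'][2],s['contact_force'].round(2),s['ft_torque'].round(3),s['width'])"
python3 -m creep '[[[0,0,-4,0,0,0,-0.7],[0,0,-10,0,0,0,-0.7],[0,0,-16,0,0,0,-0.7],[0,0,-22,0,0,0,-0.7],[0,0,-28,0,0,0,-0.7],[0,0,-34,0,0,0,-0.7],[0,0,-40,0,0,0,-0.7],[0,0,-40,0,0,0,-0.7]]]'
python3 - <<'E'
from h import *
for i in range(3):
  q=cam('side');s=robot.observe();print(s['eef_rot'][2],s['contact_force'].round(2),s['ft_torque'].round(3),s['width'])
p=cam('wrist');cv2.imwrite('pics/w12.png',cv2.resize(p['img'][180:400,140:420],(784,600),interpolation=cv2.INTER_CUBIC)[...,::-1])
E
```

```text
time: 15.77
position: [0.6571, -0.1017, 0.0824]
eef_rot: [179.7, -0.3, 121.4]
contact_force: [1.9, 5.9, 4.0]
width: 0.0219
121.21015887712305 [1.62 5.36 4.45] [ 1.057 -0.294 -0.016] 0.02221697253130015
121.58125164337673 [0.16 6.33 5.58] [ 0.998 -0.245  0.013] 0.02168500238677457
121.72628338915216 [2.04 5.98 5.58] [ 1.074 -0.252  0.027] 0.02223437225403276
time: 16.58
position: [0.6576, -0.1018, 0.0825]
eef_rot: [179.7, -0.4, 81.4]
contact_force: [4.3, 6.7, 4.3]
width: 0.0219
81.65518372346983 [3.81 5.77 2.4 ] [ 1.038 -0.683  0.005] 0.02174847775154343
81.75046464308684 [4.46 7.5  2.46] [ 1.09  -0.651 -0.03 ] 0.02194180418018084
81.77303218328736 [4.48 6.76 2.54] [ 1.119 -0.727  0.014] 0.022377605205472596
```

View pics/w12.png

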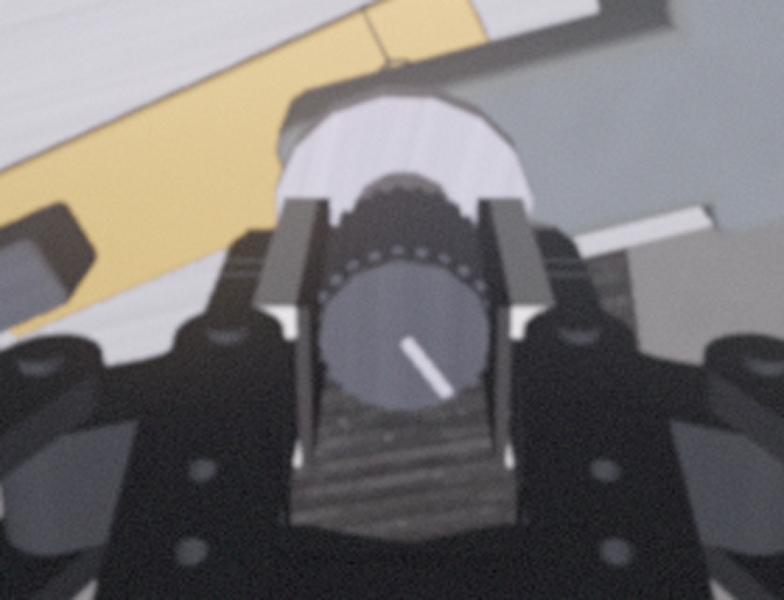

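```bash
python3 -m creep '[[[0,0,-4,-0.4,0.2,0,-0.7],[0,0,-10,-0.4,0.2,0,-0.7],[0,0,-16,-0.4,0.2,0,-0.7],[0,0,-22,-0.4,0.2,0,-0.7],[0,0,-28,-0.4,0.2,0,-0.7],[0,0,-34,-0.4,0.2,0,-0.7],[0,0,-40,-0.4,0.2,0,-0.7],[0,0,-46,-0.4,0.2,0,-0.7],[0,0,-52,-0.4,0.2,0,-0.7],[0,0,-58,-0.4,0.2,0,-0.7],[0,0,-62,-0.4,0.2,0,-0.7],[0,0,-65,-0.4,0.2,0,-0.7],[0,0,-65,-0.4,0.2,0,-0.7]]]'
python3 -c "
from h import *
for i in range(5):
  cam('side');s=robot.observe();print(s['eef_rot'][2],s['contact_force'].round(2),s['ft_torque'].round(3),s['width'])"
python3 -m creep '[[[0,0,0,0,0,0,-0.5],[0,0,0,0,0,0,-0.2],[0,0,0,0,0,0,0.1],[0,0,0,0,0,0,0.2],[0,0,0,0,0,0,0.2],[0,0,0,0,0,20,0.2],[0,0,0,0,0,50,0.2],[0,0,0,0,0,90,0.2],[0,0,0,0,0,120,0.2],[0,0,0,0,0,120,0.2]]]'
```

```text
time: 17.87
position: [0.658, -0.1023, 0.0825]
eef_rot: [179.7, -0.5, 16.6]
contact_force: [8.5, 0.7, -1.6]
width: 0.022
16.719895462056908 [ 8.74  1.82 -0.51] [ 0.237 -1.393  0.05 ] 0.022181985062150727
16.766458114328476 [ 8.67  1.28 -0.85] [ 0.253 -1.408 -0.007] 0.022379646295295076
16.776344055462243 [ 7.94  1.88 -1.74] [ 0.265 -1.423  0.067] 0.02215293234328339
16.78336568584771 [ 8.59  0.45 -0.85] [ 0.188 -1.423  0.013] 0.021899771892639038
16.781531090326517 [ 9.06  0.92 -1.87] [ 0.255 -1.413  0.022] 0.021895893886761126
time: 18.95
position: [0.6591, -0.1029, 0.2087]
eef_rot: [179.6, -0.8, 16.8]
contact_force: [1.3, -0.4, 0.6]
width: 0.0512
```

```bash
cat > tooth.py <<'E'
from h import *
def ana(p,ax=(.6557,-.1030)):
    g=cv2.cvtColor(p['img'],cv2.COLOR_RGB2GRAY).astype(np.float32)
    t=np.radians(np.arange(0,360,5))
    def samp(r,z):
        X=np.array([proj(p,np.array([ax[0]+r*np.cos(a),ax[1]+r*np.sin(a),z])) for a in t],np.float32)
        return cv2.remap(g,X[None,:,0],X[None,:,1],cv2.INTER_LINEAR)[0]
    k=(samp(.006,.143)+samp(.008,.143));print('line',5*np.argsort(-k)[:5],np.sort(-k)[:7].round())
    c=cloud(p);x,y,z=c[...,0]-ax[0],c[...,1]-ax[1],c[...,2];r=np.hypot(x,y)
    m=(p['range_z']>0)&(abs(z-.101)<.006)&(r>.015)&(r<.035)
    a=np.degrees(np.arctan2(y,x))%360
    out=[(b,round(1000*r[m&(a>=b)&(a<b+10)].max(),1)) for b in range(0,360,10) if (m&(a>=b)&(a<b+10)).sum()>2]
    print(out)
E
python3 - <<'E'
from tooth import *
for n in('wrist','scene','side'):
    print(n);p=cam(n);ana(p);save(p,'z_%s.png'%n)
E
```

```text
wrist
line [235 240 230 245 250] [-400. -400. -366. -364. -317. -313. -285.]
[(0, np.float64(34.9)), (10, np.float64(34.4)), (20, np.float64(35.0)), (30, np.float64(34.5)), (40, np.float64(27.6)), (50, np.float64(23.2)), (60, np.float64(23.1)), (70, np.float64(22.8)), (80, np.float64(22.6)), (90, np.float64(22.1)), (100, np.float64(21.6)), (110, np.float64(21.7)), (120, np.float64(20.8)), (130, np.float64(21.1)), (140, np.float64(20.2)), (150, np.float64(20.8)), (240, np.float64(19.9)), (250, np.float64(20.5)), (260, np.float64(20.4)), (270, np.float64(21.0)), (280, np.float64(20.7)), (290, np.float64(21.8)), (300, np.float64(22.0)), (310, np.float64(22.3)), (320, np.float64(22.9)), (330, np.float64(30.0)), (340, np.float64(34.8)), (350, np.float64(35.0))]
scene
line [235 240 245 230 250] [-268. -263. -259. -256. -255. -247. -242.]
[(0, np.float64(28.7)), (70, np.float64(24.6)), (110, np.float64(21.7)), (140, np.float64(21.3)), (160, np.float64(21.3)), (170, np.float64(21.7)), (180, np.float64(20.4)), (200, np.float64(20.8)), (210, np.float64(18.5)), (220, np.float64(22.7)), (230, np.float64(18.8)), (240, np.float64(19.8)), (250, np.float64(19.7)), (260, np.float64(19.9)), (270, np.float64(20.9)), (300, np.float64(20.5)), (330, np.float64(24.5)), (340, np.float64(34.3)), (350, np.float64(32.8))]
side
line [ 90  95  85 100 250] [-285. -284. -284. -284. -284. -283. -283.]
[(0, np.float64(21.7)), (10, np.float64(21.2)), (190, np.float64(20.9)), (210, np.float64(22.4)), (220, np.float64(23.5)), (230, np.float64(22.7)), (240, np.float64(28.0)), (250, np.float64(25.8)), (260, np.float64(22.7)), (270, np.float64(24.3)), (280, np.float64(23.2)), (290, np.float64(26.3)), (300, np.float64(23.9)), (310, np.float64(24.9)), (320, np.float64(28.5)), (330, np.float64(28.0)), (350, np.float64(23.2))]
```

```bash
python3 - <<'E'
from h import *
p=cam('wrist');c=cloud(p);ax=(.6557,-.103);x,y,z=c[...,0]-ax[0],c[...,1]-ax[1],c[...,2];r=np.hypot(x,y);a=np.degrees(np.arctan2(y,x))%360
m=(p['range_z']>0)&(z>.0985)&(z<.108)&(r<.04)&(r>.0225)
print(sorted([(int(A),round(1000*R_,1),round(1000*Z,1)) for A,R_,Z in zip(a[m],r[m],z[m])])[:80])
# brightness around the flange rim just outside r=22 at z .104 (aluminium bright vs grey arm)
g=cv2.cvtColor(p['img'],cv2.COLOR_RGB2GRAY).astype(np.float32)
for rr in(.020,.0235,.025):
    X=np.array([proj(p,np.array([ax[0]+rr*np.cos(t),ax[1]+rr*np.sin(t),.104])) for t in np.radians(np.arange(0,360,6))],np.float32)
    print(rr,cv2.remap(g,X[None,:,0],X[None,:,1],cv2.INTER_LINEAR)[0].astype(int))
u,v=map(int,proj(p,np.array([.6557,-.103,.12])));print(u,v);save(p,'k.png',(u-50,v-50,u+50,v+50),6)
E
```

```text
[(1, np.float64(23.1), np.float64(104.4)), (1, np.float64(23.2), np.float64(100.1)), (3, np.float64(22.9), np.float64(103.9)), (3, np.float64(23.4), np.float64(102.2)), (5, np.float64(22.8), np.float64(104.2)), (5, np.float64(23.3), np.float64(102.9)), (7, np.float64(22.7), np.float64(104.9)), (7, np.float64(23.3), np.float64(103.8)), (9, np.float64(23.1), np.float64(103.0)), (9, np.float64(23.3), np.float64(99.2)), (11, np.float64(22.7), np.float64(101.4)), (11, np.float64(23.2), np.float64(99.5)), (13, np.float64(23.0), np.float64(98.7)), (13, np.float64(23.1), np.float64(104.0)), (15, np.float64(22.9), np.float64(103.2)), (15, np.float64(23.1), np.float64(99.4)), (17, np.float64(23.0), np.float64(103.9)), (17, np.float64(23.3), np.float64(100.5)), (19, np.float64(23.1), np.float64(104.3)), (19, np.float64(23.2), np.float64(100.0)), (20, np.float64(23.3), np.float64(100.5)), (21, np.float64(22.9), np.float64(102.8)), (22, np.float64(23.1), np.float64(103.4)), (22, np.float64(23.3), np.float64(100.1)), (24, np.float64(23.3), np.float64(104.4)), (24, np.float64(23.6), np.float64(101.
[... 2390 characters left out ...]
7 218 218 217 218
 219 222 220 217 218 217 213 209 200 166 156 138 136 136 136 134 132 149
 193 147 145 189 202 213 216 217 217 219 220 219 217 219 219 218 217 218
 219 219 218 177 208 218]
0.0235 [166 170 167 171 178 170 168 170 172 163 178 202 210 211 213 215 217 217
 216 216 217 216 217 218 217 211 211 214 214 211 207 206 194 199 203 199
 210 212 213 215 204 209 215 214 214 213 213 213 214 214 216 216 217 216
 188 162 166 190 189 164]
0.025 [165 166 165 164 162 164 165 163 160 182 208 215 215 218 217 218 218 218
 218 218 219 217 218 217 218 219 210 212 214 214 212 213 212 212 211 212
 213 213 213 211 202 214 214 213 213 212 213 213 212 213 215 217 217 218
 213 163 168 216 187 169]
284 202
```

View pics/k.png

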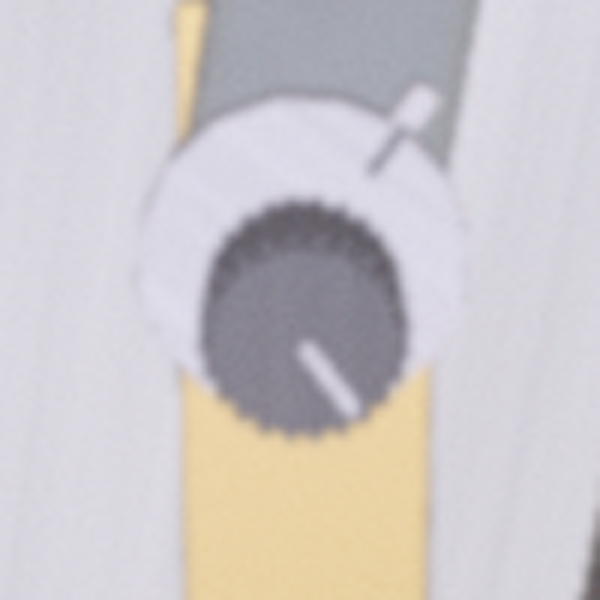

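```bash
python3 -m creep '[[[0,0,0,-20,0,20,0.2],[0,0,0,-60,20,60,0.2],[0,0,0,-100,50,100,0.2],[0,0,0,-140,90,100,0.2],[0,0,0,-140,130,100,0.2],[0,0,0,-140,160,100,0.2],[0,0,0,-140,160,100,0.2],[0,0,0,-140,160,100,0.2]]]'
python3 - <<'E'
from h import *
for n in('scene','side'):print(n);measure(cam(n))
s=robot.observe();print(s['contact_force'],s['time'])
robot.hand_in()
E
```

```text
time: 19.82
position: [0.514, 0.0616, 0.3014]
eef_rot: [179.9, -0.3, 16.9]
contact_force: [1.0, 1.0, 0.1]
width: 0.0511
scene
brass 506 z 0.017042241215844578 (array([ 608.1, -118.2]), array([150.8,  43.6]), 17.38)
 at z18 (array([ 606.3, -120.3]), array([151.8,  43.9]), 17.1)
block 45 z [0.03672154 0.04196646 0.04501041] (array([ 554.7, -138.4]), array([30.5, 14.3]), 3.27) [ 0.55244564 -0.13949572  0.04130845]
knob top 60 0.14209635445656277 (array([ 654.8, -102. ]), array([22.2, 23.2]), -7.89) [ 0.65456832 -0.10359706  0.14173621]
base 1750 (array([ 639.2, -104.2]), array([227.2, 131.9]), 7.47)
flange 130 0.1024561485222466 (array([ 654.3, -103.5]), array([37.2, 42.2]), 32.02)
arm top 314 (array([691.6, -97.9]), array([113.2,  49.7]), 6.56)
side
brass 96 z 0.013901336073968207 (array([ 623.4, -129.1]), array([118.9,  36.5]), 28.82)
 at z18 (array([ 621.3, -133. ]), array([120.3,  35.4]), 28.14)
block 19 z [0.0354358  0.03773263 0.04163585] (array([ 553.9, -146. ]), array([11.5, 26.2]), -6.91) [ 0.55491556 -0.14576206  0.03797258]
knob top 41 0.1388652449199399 (array([ 657.1, -107. ]), array([27.8, 20.7]), -20.8) [ 0.6571998  -0.10773906  0.13872497]
base 536 (array([ 647.7, -179.1]), array([222.6, 267.5]), 7.49)
flange 84 0.09978282532183352 (array([ 655. , -110.6]), array([40.3, 42.4]), -16.79)
arm top 325 (array([691.7, -98.9]), array([112.6,  55.6]), 4.4)
[-0.274608    0.16731772  0.42132209] 19.9167
the job is handed in; nothing more can be done
```

I slid the plate about 36 mm by its grip block, turned the knob 205° clockwise, let go, backed away and handed the job in at about 20 s. The verdict isn't reported.

**Last checks**
- **Slip:** the knob's line sits at about 237° and the thimble's tooth at about 342°. That is roughly 105° (1.8 rad) of slip, or three clicks, inside the 0.75–3.3 rad window. The thimble's own share of the turn matches the spindle coming down about 6 mm onto the plate.
- **Spot:** the scribed spot is about 1–2 mm from the spindle axis. This comes from the plate's outline and the knob position in the scene camera. The plate's height reads normal.
- **Robot:** the gripper is clear, with no measurable force on it.

**What disagreed or went wrong**
- **Fingertips:** they really sit about 40 mm behind the reported tool point. My first grasp closed above the block without touching it; I measured the offset from the wrist camera's depth and corrected for it.
- **Side camera:** its partly hidden view of the plate gave a poor outline fit (29° instead of 17°), and its heights read 4–5 mm low, so I did not use it for the final check.
- **Clicks and spindle force:** the torque reading was too noisy to show the clicks. I judged the slip from the picture alone, and the spindle force was not measured directly.

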